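Hold the enabling key down in the board tester's guard slot

TASK

Take the flat enabling key by its black handle, pull it up out of its grey holder, pass its steel blade down through the narrow slot in the top plate of the board tester and push it fully home, flange against the plate, against the spring switch inside. Finish while still gripping the key and keeping it pressed home: the spring pushes it out again if you let go. Leave the small bottle, the round tin and the wooden clamp block where they are.

Things in the scene. Friction and masses are not known exactly. Their poses are not given: they have to be found in the camera images.
- key: loose flat key, about 70 g, 105 mm tall, standing blade down in the holder. Origin: middle of its flange's underside; z up, x along the blade's width, y through its thickness; same both ways round. Black flange 44 x 18 x 5 mm (x, y, z) above the origin, on it a flat-sided black handle 38 (x) x 14 (y) x 45 mm, to be gripped across the 14 mm
- key_top (a point): middle of the top of the key's handle, 50 mm above the key's origin
- key_tip (a point): middle of the lower end of the key's steel blade, 55 mm below the key's origin. The blade is 28 (x) x 6 (y) mm; its last 12 mm taper to 23 x 3 mm at the end
- holder: fixed grey plastic holder: foot 90 x 60 x 6 mm, block 62 x 40 mm, 66 mm high, with one open-topped pocket 34 (x) x 10 (y) mm, 58 mm deep, in its middle. The key's flange rests on its top face. Origin: middle of the underside; z up, x along the pocket's long side
- holder_mouth (a point): middle of the holder's top face, 66 mm above its origin
- tester: fixed board tester: grey box 110 (x) x 90 (y) x 85 mm with clear windows and an aluminium top plate 6 mm thick. In the middle of the plate a straight slot 30 (x) x 8 (y) mm, 2 mm longer and wider than the blade (1 mm on each side). Origin: middle of the underside; z up, x along the slot
- slot (a point): middle of the slot at the top face of the tester's plate, 85 mm above the tester's origin; axes as the tester's
- plunger (a joint): spring switch under the slot, travel in m: 0 up, grows as it is pressed down (up to 0.014). Its flat steel head, 20 x 12 mm, lies 45 mm below the plate's top face when up. The blade's tip meets it 10 mm before the flange meets the plate and has it 0.010 down when home. It pushes up with 3.3 N at the start and 4.8 N with the key home
- vial: small capped bottle, 25 mm across, 56 mm tall, loose; origin at the middle of its underside; to be left alone
- tin: flat round tin, 64 mm across, 22 mm tall, loose; origin at the middle of its underside; to be left alone
- clamp: small wooden clamp block 22 x 58 x 24 mm, loose; origin at the middle of its underside; to be left alone
Not all that is in view belongs to the job. Leave any yellow look-alike of the holder alone.

How it is judged (in metres and radians):
On the way, in this order (a step that is already met when the one before it is completed fails the run):
1. the key is drawn up clear of the holder in the gripper (z of key_tip in the frame of holder_mouth above 0.003 m and contact force between the fingers and key above 1 N), for 0.1 s.
2. the blade is through the slot (z of key_tip in the frame of slot below -0.02 m and horizontal distance between key_tip and slot below 0.006 m and angle between key's own z axis and vertical below 0.15 rad), for 0.1 s.
At the end, for the whole second after the job is handed in: the key stands upright in the tester's slot with its flange within 3 mm of the plate, the spring switch is pressed down at least 7 mm, and the fingers still grip the handle (not merely push on its top), all at rest (z of key in the frame of slot below 0.003 m and horizontal distance between key and slot below 0.005 m and horizontal distance between key_tip and slot below 0.006 m and angle between the x axis of key and the x axis of tester, either way round below 0.15 rad and angle between key's own z axis and vertical below 0.1 rad and value of joint plunger above 0.007 m and z of the grasp point in the frame of key below 0.05 m and contact force between the fingers and key above 1 N and linear speed of key below 0.02 m/s); the arm keeps its last pose, push and grip.
It fails at once if the bottle was moved more than 25 mm (distance of vial from where it was at the start of the episode above 0.025 m).
It fails at once if the tin was moved more than 25 mm (distance of tin from where it was at the start of the episode above 0.025 m).
It fails at once if the clamp block was moved more than 25 mm (distance of clamp from where it was at the start of the episode above 0.025 m).
It also fails if it takes over 45 s, if anything falls off the work surface, if the arm or the gripper's body presses on something with over 40 N, if the wrist force passes 120 N, or if a joint passes its speed limit or range.

ROBOT

A 6-joint arm with a two-finger parallel gripper is mounted at the origin on the work surface; the furniture and walls round the work are solid. World frame = base frame: x ahead of the robot, y to its left, z up, the work surface at z = 0. Lengths are in m, angles in degrees, forces in N, time in s.
With the tool pointing down it reaches from about 0.4 to 0.825 m from the base axis. Payload 7 kg.
Tool frame: the origin (TCP) lies midway between the tips of the shut fingers; the grasp point (between the pads) lies r.pinch_z behind it (r.pinch_z is the distance from the TCP to the grasp point, in m); z points along the fingers, y is the line along which they close (so a half turn about z gives the same grasp; the last joint's range is limited). The gripper opens to 88 mm and grips with 3 to 60 N. Pads are 19 mm wide; open, the fingers measure 130 mm over their backs; the gripper's body (78 mm by 193 mm) begins 47 mm behind the grasp point.
Start: joints at [-55.858, 20.546, 0.682, 0, -70.136, -16.507], TCP at [0.204, -0.643, 0.227] pointing down, gripper open.
Joint ranges: [-176.03, 176.03], [-82.01, 121.73], [-58.28, 71.71], [-173.87, 95.51], [-174.79, -0.11], [-173.66, 173.66]. Speed limits (degrees/s): [136.94, 136.94, 172.46, 180, 180, 180].

INTERFACE

Orientations are given as [roll, pitch, yaw] about the fixed x, y, z axes, in that order (R = Rz(yaw) Ry(pitch) Rx(roll)).
In Python, from plant import r, optics, job gives the robot as it stands.
- The arm moves only by the shell command python3 -m crank 'ROWS' [FORCE]. ROWS is JSON, a list of rows, each an object with "xyz": the shift along the tool's x, y, z in units of 30 mm (1.0 is 30 mm), a list of three; "delta_rot": the turn, a rotation vector about the tool's x, y, z in degrees, a list of three; "claw": the closure, from 0 (fully open) to 1 (shut). A call has 1 to 20 rows; each row is the pose to reach, as a shift and turn from the pose commanded when the call began, along the tool's axes at that moment; what a row does not reach only later rows make up. A row lasts 1/8 s, in which the tool goes at most 62.5 mm and 10.7 degrees, less where a joint would pass 70% of its speed; a pose out of reach is approached as far as the arm can. A call with a gripper value outside its range is refused whole. The fingers move at their own pace and stop on an object; FORCE is the grip in N (left out, the last holds). Time passes only in rows, so rows that repeat a pose let the fingers close. It gives the time, the measured TCP pose, the force, the opening and the grip force at its end, in the units of the state.
- r.get_state(): the state, without advancing time (a new reading comes with each control period).
- optics.capture(name): name is "scene" or "top"; returns a dict with "img" (384x512x3 uint8, blue, green, red), "fovy" (degrees; the focal length in pixels is half the picture's height over the tangent of half this angle, whatever the lens; pixels are square), "cx", "cy" (the principal point, pixels), "eye" and "rotation" of the camera in the world. Camera axes: x right, y up, looking along -z (the intrinsics and any distortion apply to the point x, -y, -z); pixel columns grow to the right and rows downward; lengths in m; the calibration is good to about 2 mm. A picture is of the moment at which its call begins. There is no depth.
- job.close_job(): hands the job in; it is judged then, once.
The state is a dict: "time_s": time; "joints": joint angles; "qd": joint speeds; "joint_torque": joint torques, N m; "tcp_pos": TCP position; "eef_rot": TCP orientation; "contact_force": force on the tool from outside, world axes, zero at the start; "moment": the same for the moment, N m; "gripper_width": finger opening in m; "gripper_force": force on a finger pad.
Only numpy, scipy, OpenCV 4.12 (cv2) and the standard library are available. Lean on these libraries where they do the work, as an engineer would, in place of code of your own. Each camera call takes 0.05 s, during which the arm holds its last target. There are 200 camera calls.

## Working session

There is one attempt and no reset: what is moved stays moved. The work goes in short steps, Python scripts to look and compute and a shell command to move; the robot and the scene stay as the last step left them, time stands still between calls to the robot, and variables do not carry over. Pictures are saved under pics/ and viewed, at most 10 in all, crops included, and the job is handed in when it is done.

```bash
mkdir -p pics; ls; python3 - <<'E'
from plant import r,optics,job
import cv2
print(r.pinch_z, r.get_state())
for n in("scene","top"):
    c=optics.capture(n); cv2.imwrite(f"pics/{n}0.png",c["img"])
    print({k:v for k,v in c.items() if k!="img"})
E
```

```text
pics
0.0188 {'time_s': 0.0, 'joints': array([-5.58593810e+01,  2.05905162e+01,  6.33506437e-01, -1.95122900e-02,
       -7.01371686e+01, -1.65060870e+01]), 'qd': array([-0.12841944, -0.03376671, -0.03088987, -0.00745696,  0.00439873,
       -0.0927039 ]), 'joint_torque': array([ 1.49039308e-03, -5.82712018e+01,  2.93055385e+01,  6.99716359e+00,
        6.83041246e-03, -1.23744012e-04]), 'tcp_pos': array([ 0.20429448, -0.64281749,  0.22563296]), 'eef_rot': array([ 1.79904491e+02, -9.17322468e-03, -1.62372105e+02]), 'contact_force': array([-1.28172775, -0.21201582,  0.69077295]), 'moment': array([0.0031808 , 0.01732077, 0.02776295]), 'gripper_force': 0.0, 'gripper_width': 0.08757067570158811}
{'fovy': 45.485446978843704, 'cx': 257.6155370571099, 'cy': 192.84219499663158, 'eye': array([-0.29824582, -0.43808247,  0.84523278]), 'rotation': array([ 48.85176892,   0.144963  , -59.35409472])}
{'fovy': 45.02706666782606, 'cx': 250.7404289395475, 'cy': 189.81317769254173, 'eye': array([0.27627745, 0.02444593, 1.27304653]), 'rotation': array([  8.78356485,  -0.38568009, -90.52521551])}
```

View pics/scene0.png

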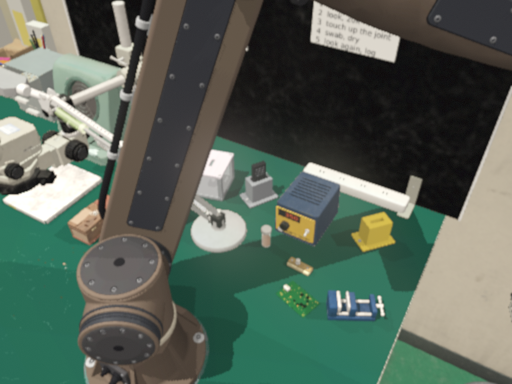

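View pics/top0.png

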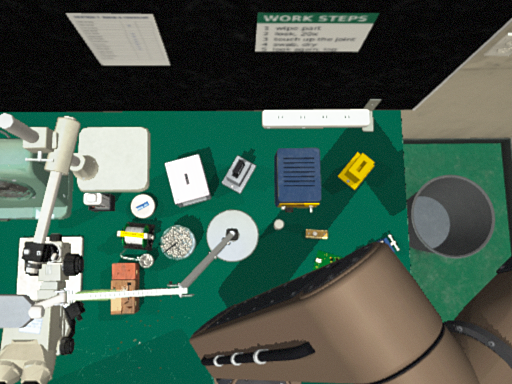

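The scene view shows the grey holder with the black key at about (259,180), the white/grey tester at (216,172), a yellow look-alike at (374,232) and the bottle at (266,236). In the top view the holder is at (238,172), the tester with its slot at (188,178), and the yellow holder at (356,170). The grey holder carrying the black handle is the one meant. I'll confirm with enlarged crops.

```bash
cat > h.py <<'E'
import numpy as np, cv2
from scipy.spatial.transform import Rotation as R
def cam(c):
    f=192/np.tan(np.radians(c["fovy"])/2); return f,c["cx"],c["cy"],np.array(c["eye"]),R.from_euler("xyz",c["rotation"],degrees=True).as_matrix()
def proj(c,P):
    f,cx,cy,e,M=cam(c); q=(np.atleast_2d(P)-e)@M; return np.c_[cx+f*q[:,0]/-q[:,2],cy-f*q[:,1]/-q[:,2]]
def ray(c,uv,z):
    f,cx,cy,e,M=cam(c); d=M@np.array([(uv[0]-cx)/f,-(uv[1]-cy)/f,-1]); return e+d*(z-e[2])/d[2]
E
python3 - <<'E'
from plant import optics
import cv2,pickle
from h import *
C={n:optics.capture(n) for n in("scene","top")}; pickle.dump(C,open("c.pkl","wb"))
t=C["top"]["img"][140:220,160:265]; s=C["scene"]["img"][140:215,190:290]
cv2.imwrite("pics/t1.png",cv2.resize(t,None,fx=7,fy=7,interpolation=cv2.INTER_CUBIC))
cv2.imwrite("pics/s1.png",cv2.resize(s,None,fx=8,fy=8,interpolation=cv2.INTER_CUBIC))
E
```

```text
(no output)
```

View pics/t1.png

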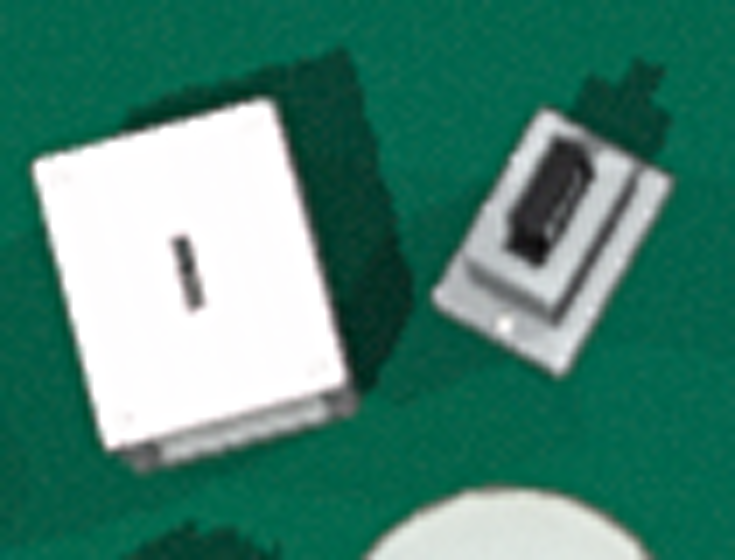

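View pics/s1.png

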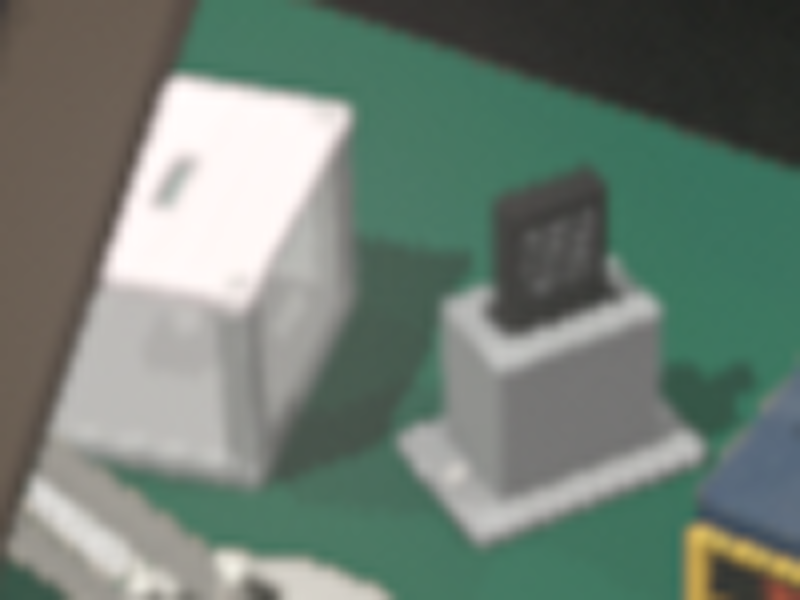

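Confirmed: in the top crop the tester plate has its slot at crop (187,273) with corners (34,162), (271,100), (350,385) and (107,450). The grey holder's foot corners are (547,107), (673,180), (562,376) and (432,297), and the black handle stands in it. The yellow look-alike has no key.

```bash
python3 - <<'E'
import pickle
from h import *
from scipy.optimize import least_squares
C=pickle.load(open("c.pkl","rb"))
T=lambda p:(np.array(p)+.5)/7-.5+[160,140]; S=lambda p:(np.array(p)+.5)/8-.5+[190,140]
def corners(a,b,z): return [(sx*a/2,sy*b/2,z) for sx,sy in((1,1),(1,-1),(-1,-1),(-1,1))]
def fit(name,obs,x0):
    # obs: (view,uv,candidate model points) ; nearest match
    def res(p,full=False):
        c,s=np.cos(p[2]),np.sin(p[2]);o=[]
        for v,uv,m in obs:
            m=np.array(m);W=np.c_[p[0]+c*m[:,0]-s*m[:,1],p[1]+s*m[:,0]+c*m[:,1],m[:,2]]
            d=proj(C[v],W)-uv;o.append(d[np.argmin((d**2).sum(1))])
        return np.array(o) if full else np.ravel(o)
    best=min((least_squares(res,[*x0,a],loss="soft_l1") for a in np.radians(range(0,180,20))),key=lambda s:s.cost)
    print(name,best.x[:2].round(4),np.degrees(best.x[2]).round(2),"cost",best.cost.round(2));print(res(best.x,True).round(2).tolist())
    return best.x
tc=corners(.11,.09,.085); 
t=[("top",T(p),tc) for p in((34,162),(271,100),(350,385),(107,450))]
ts=[("scene",S(p),tc) for p in((178,75),(352,105),(243,305))]
print("slot",ray(C["top"],T((187,273)),.085),ray(C["scene"],S((177,183)),.085))
x0=ray(C["top"],T((187,273)),.085)[:2]
fit("tester top",t,x0);fit("tester both",t+ts,x0)
fo=corners(.09,.06,.006);bl=corners(.062,.04,.066)
h=[("top",T(p),fo) for p in((547,107),(673,180),(562,376),(432,297))]
hs=[("scene",S(p),fo) for p in((397,440),(485,545),(707,455))]+[("scene",S(p),bl) for p in((443,310),(502,368),(660,310))]
x0=ray(C["top"],T((553,241)),.006)[:2]
a=fit("holder top",h,x0);b=fit("holder both",h+hs,x0)
for z in(.071,.116): print("key outline",[((proj(C["top"],[(b[0]+np.cos(b[2])*x-np.sin(b[2])*y,b[1]+np.sin(b[2])*x+np.cos(b[2])*y,z)])[0]-[160,140])*7).round().tolist() for x,y,_ in corners(.038,.014,0)])
E
```

```text
slot [0.49073733 0.18223956 0.085     ] [0.49420254 0.17945269 0.085     ]
tester top [0.4906 0.181 ] 14.98 cost 0.67
[[0.44, 0.45], [-0.07, 0.38], [-0.71, -0.35], [0.25, -0.44]]
tester both [0.4918 0.1802] 14.65 cost 10.08
[[0.86, -0.11], [0.39, 0.01], [-0.47, -0.67], [0.44, -0.95], [-9.0, -0.1], [-0.59, 1.28], [-0.17, 0.28]]
holder top [0.5174 0.0473] -30.65 cost 0.17
[[-0.17, -0.03], [0.38, 0.11], [-0.05, -0.31], [-0.15, 0.22]]
holder both [0.5186 0.0461] 150.28 cost 2.38
[[-0.06, -0.44], [0.66, -0.6], [0.69, -0.77], [0.41, 0.06], [-0.33, -0.02], [-0.89, -0.35], [-0.08, -0.14], [-0.39, -0.13], [-0.52, 1.0], [-0.03, 0.79]]
key outline [[542.0, 253.0], [510.0, 235.0], [559.0, 149.0], [591.0, 167.0]]
key outline [[539.0, 231.0], [506.0, 212.0], [557.0, 123.0], [590.0, 141.0]]
```

```bash
python3 - <<'E'
import pickle
from h import *
C=pickle.load(open("c.pkl","rb"))
def tri(a,b):
    f=lambda c,uv:(cam(c)[3],ray(c,uv,0)-cam(c)[3])
    (e1,d1),(e2,d2)=f(C["top"],a),f(C["scene"],b)
    s=np.linalg.lstsq(np.c_[d1,-d2],e2-e1,rcond=None)[0]
    p,q=e1+s[0]*d1,e2+s[1]*d2; return ((p+q)/2).round(3),np.linalg.norm(p-q).round(3)
print("disc",tri((232,236),(218,231)),"joint on disc",tri((232,234),(218,216)))
print("top z0 disc",ray(C["top"],(232,236),0),"scene z0",ray(C["scene"],(218,231),0))
print("blue box corner",tri((277,149),(304,175)),tri((320,150),(340,186)))
for n,p in(("rod end",(183,290)),("vial",(279,225)),("clamp",(316,234)),("tin",(143,206))): print(n,[ray(C["top"],p,z).round(3)[:2].tolist() for z in(0,.2)])
im=np.hstack([cv2.resize(C["scene"]["img"][150:260,180:290],(400,400),interpolation=2),cv2.resize(C["top"]["img"][170:310,110:250],(400,400),interpolation=2)])
cv2.imwrite("pics/lamp.png",im)
E
```

```text
disc (array([0.346, 0.065, 0.008]), np.float64(0.004)) joint on disc (array([0.348, 0.063, 0.06 ]), np.float64(0.004))
top z0 disc [0.34536151 0.06655733 0.        ] scene z0 [0.35359382 0.06853826 0.        ]
blue box corner (array([ 0.57 , -0.059,  0.085]), np.float64(0.008)) (array([ 0.561, -0.167,  0.101]), np.float64(0.001))
rod end [[0.202, 0.199], [0.214, 0.171]]
vial [[0.374, -0.063], [0.359, -0.049]]
clamp [[0.349, -0.164], [0.337, -0.134]]
tin [[0.43, 0.312], [0.406, 0.267]]
```

View pics/lamp.png

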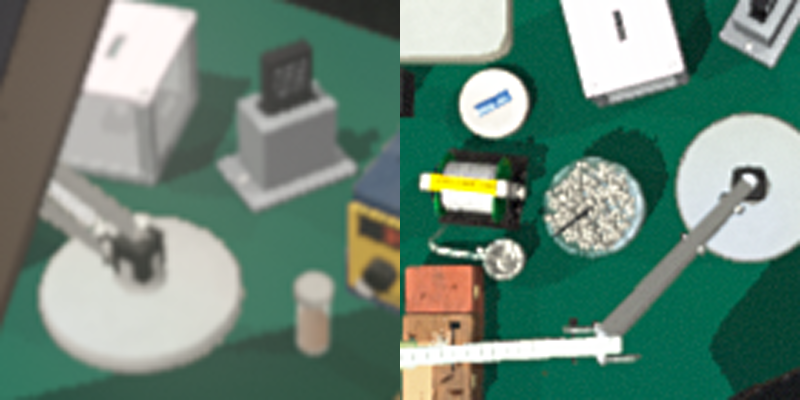

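The tester, holder with key, bottle and lamp base are all clear of each other. The lamp's arm rises from the base joint to top pixel (183,290), so I need its height.

```bash
python3 - <<'E'
import pickle
from h import *
C=pickle.load(open("c.pkl","rb"))
a=np.array((218,214.));b=np.array((195,197.));n=np.array([-(b-a)[1],(b-a)[0]]);n/=np.linalg.norm(n)
for z in np.arange(.05,.6,.05):
    P=ray(C["top"],(183,290),z);uv=proj(C["scene"],P)[0];print(z.round(2),P.round(3)[:2],uv.round(),((uv-a)@n).round(1))
# moves: wanted TCP above key and slot relative to present tool axes
from plant import r
s=r.get_state();M=R.from_euler("xyz",s["eef_rot"],degrees=True)
for nm,p,y in(("key",[.518,.0465,.20],149.5),("slot",[.491,.181,.22],-165)):
    print(nm,(M.inv().apply(np.array(p)-s["tcp_pos"])/.03).round(2),(M.inv()*R.from_euler("xyz",[180,0,y],degrees=True)).as_rotvec(degrees=True).round(1))
E
```

```text
0.05 [0.205 0.192] [139. 236.] -65.0
0.1 [0.208 0.185] [138. 222.] -53.6
0.15 [0.211 0.178] [137. 206.] -41.5
0.2 [0.214 0.171] [137. 189.] -28.5
0.25 [0.216 0.164] [136. 171.] -14.6
0.3 [0.219 0.158] [135. 152.] 0.3
0.35 [0.222 0.151] [134. 132.] 16.3
0.4 [0.225 0.144] [133. 109.] 33.6
0.45 [0.228 0.137] [132.  85.] 52.3
0.5 [0.231 0.13 ] [131.  59.] 72.6
0.55 [0.234 0.123] [130.  31.] 94.7
key [-16.92  18.74   0.88] [ 0.1 -0.  48.1]
slot [-17.43  23.28   0.22] [ 0.1 -0.   2.6]
```

```bash
G='{"xyz":[-16.92,18.74,0],"delta_rot":[0,0,48.1],"claw":0}'; echo skip >/dev/null; python3 -m crank '[{"xyz":[-1.7,1.9,0],"delta_rot":[0,0,5],"claw":0},{"xyz":[-3.0,3.3,0],"delta_rot":[0,0,10],"claw":0},{"xyz":[-4.3,4.8,0],"delta_rot":[0,0,15],"claw":0},{"xyz":[-5.6,6.3,0],"delta_rot":[0,0,20],"claw":0},{"xyz":[-7.0,7.8,0],"delta_rot":[0,0,25],"claw":0},{"xyz":[-8.4,9.3,0],"delta_rot":[0,0,30],"claw":0},{"xyz":[-9.8,10.8,0],"delta_rot":[0,0,35],"claw":0},{"xyz":[-11.2,12.4,0],"delta_rot":[0,0,40],"claw":0},{"xyz":[-12.6,14.0,0],"delta_rot":[0,0,44],"claw":0},{"xyz":[-14.0,15.5,0],"delta_rot":[0,0,48.1],"claw":0},{"xyz":[-15.4,17.1,0],"delta_rot":[0,0,48.1],"claw":0},{"xyz":[-16.4,18.2,0],"delta_rot":[0,0,48.1],"claw":0},{"xyz":[-16.92,18.74,0],"delta_rot":[0,0,48.1],"claw":0},{"xyz":[-16.92,18.74,0],"delta_rot":[0,0,48.1],"claw":0},{"xyz":[-16.92,18.74,0],"delta_rot":[0,0,48.1],"claw":0},{"xyz":[-16.92,18.74,0],"delta_rot":[0,0,48.1],"claw":0}]' 20
python3 - <<'E'
from plant import optics,r
from h import *
C={n:optics.capture(n) for n in("scene","top")}
t=C["top"]["img"][130:230,160:285]; s=C["scene"]["img"][110:230,185:310]
cv2.imwrite("pics/a2.png",np.hstack([cv2.resize(t,(400,320),interpolation=2),cv2.resize(s[:100],(400,320),interpolation=2)]))
print(r.get_state()["joints"])
E
```

```text
time_s: 2.2
tcp_pos: [0.5175, 0.0453, 0.2267]
eef_rot: [180.0, 0.0, 149.5]
contact_force: [-0.2, 0.1, 0.4]
gripper_width: 0.0876
gripper_force: 0.0
[ 2.66755873e+01  5.82559142e+00 -1.87018016e+01  7.52362283e-05
 -6.54521166e+01 -1.47209369e+02]
```

View pics/a2.png

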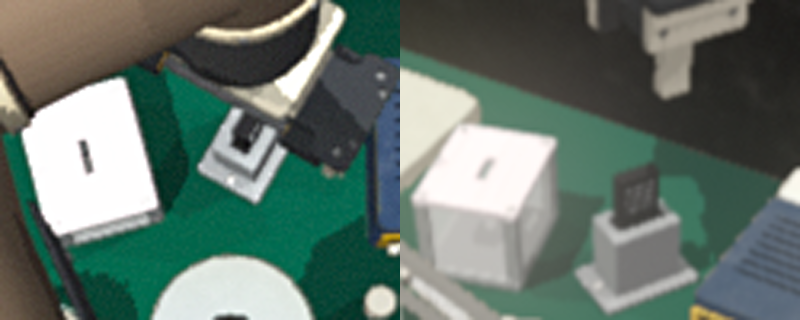

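The arm hangs over the holder. In the scene crop one finger tip is at (672,90), about pixel (270,138). The key and tester haven't moved. I'll check that tip against the calibration and measure the handle edges better.

```bash
python3 - <<'E'
from plant import optics,r
from h import *
C=optics.capture("scene"); s=r.get_state();M=R.from_euler("xyz",s["eef_rot"],degrees=True)
for y in(-.055,-.044,.044,.055): print(y,proj(C,s["tcp_pos"]+M.apply([0,y,0]))[0].round(1))
# predicted key handle corners, scaled to crop (8x, offset 225,150)
k=np.radians(-30.5);o=np.array([.518,.0465])
im=cv2.resize(C["img"][150:215,225:300],None,fx=8,fy=8,interpolation=2)
for z,col,a,b in((.116,(0,0,255),.038,.014),(.071,(0,255,255),.038,.014),(.066,(255,0,0),.062,.04)):
    W=[(o[0]+np.cos(k)*x-np.sin(k)*y,o[1]+np.sin(k)*x+np.cos(k)*y,z) for x,y in((a/2,b/2),(a/2,-b/2),(-a/2,-b/2),(-a/2,b/2))]
    p=((proj(C,W)-[225,150]+.5)*8-.5).round().astype(int); cv2.polylines(im,[p],True,col,1)
cv2.imwrite("pics/k3.png",im)
E
```

```text
-0.055 [269.4 139.3]
-0.044 [267.1 137. ]
0.044 [249.7 119.7]
0.055 [247.7 117.6]
```

View pics/k3.png

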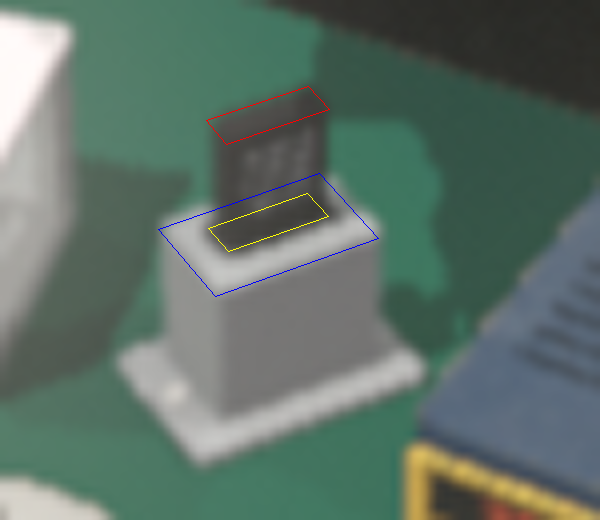

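The overlay matches the key and holder to about 1 mm, and the finger tip agrees too. Now descend, then grip.

```bash
python3 -m crank '[{"xyz":[0,0.04,1.2],"delta_rot":[0,0,0],"claw":0},{"xyz":[0,0.04,2.4],"delta_rot":[0,0,0],"claw":0},{"xyz":[0,0.04,3.4],"delta_rot":[0,0,0],"claw":0},{"xyz":[0,0.04,4.2],"delta_rot":[0,0,0],"claw":0},{"xyz":[0,0.04,4.7],"delta_rot":[0,0,0],"claw":0},{"xyz":[0,0.04,4.95],"delta_rot":[0,0,0],"claw":0},{"xyz":[0,0.04,4.95],"delta_rot":[0,0,0],"claw":0},{"xyz":[0,0.04,4.95],"delta_rot":[0,0,0],"claw":0.4},{"xyz":[0,0.04,4.95],"delta_rot":[0,0,0],"claw":0.7},{"xyz":[0,0.04,4.95],"delta_rot":[0,0,0],"claw":1},{"xyz":[0,0.04,4.95],"delta_rot":[0,0,0],"claw":1},{"xyz":[0,0.04,4.95],"delta_rot":[0,0,0],"claw":1},{"xyz":[0,0.04,4.95],"delta_rot":[0,0,0],"claw":1},{"xyz":[0,0.04,4.95],"delta_rot":[0,0,0],"claw":1},{"xyz":[0,0.04,4.95],"delta_rot":[0,0,0],"claw":1},{"xyz":[0,0.04,4.95],"delta_rot":[0,0,0],"claw":1}]' 40
```

```text
time_s: 4.35
tcp_pos: [0.5185, 0.0473, 0.078]
eef_rot: [-180.0, -0.0, 149.5]
contact_force: [0.3, -0.5, -0.2]
gripper_width: 0.0138
gripper_force: 40.0
```

```bash
python3 -m crank '[{"xyz":[0,0,-0.4],"delta_rot":[0,0,0],"claw":1},{"xyz":[0,0,-1],"delta_rot":[0,0,0],"claw":1},{"xyz":[0,0,-1.7],"delta_rot":[0,0,0],"claw":1},{"xyz":[0,0,-2.4],"delta_rot":[0,0,0],"claw":1},{"xyz":[0,0,-3.1],"delta_rot":[0,0,0],"claw":1},{"xyz":[0,0,-3.8],"delta_rot":[0,0,0],"claw":1},{"xyz":[0.2,0.2,-4],"delta_rot":[0,0,-6],"claw":1},{"xyz":[0.7,0.8,-4],"delta_rot":[0,0,-15],"claw":1},{"xyz":[1.3,1.4,-4],"delta_rot":[0,0,-24],"claw":1},{"xyz":[1.9,2.1,-4],"delta_rot":[0,0,-33],"claw":1},{"xyz":[2.5,2.8,-4],"delta_rot":[0,0,-40],"claw":1},{"xyz":[2.9,3.2,-4],"delta_rot":[0,0,-44],"claw":1},{"xyz":[3.05,3.38,-4],"delta_rot":[0,0,-45.5],"claw":1},{"xyz":[3.05,3.38,-4],"delta_rot":[0,0,-45.5],"claw":1},{"xyz":[3.05,3.38,-4],"delta_rot":[0,0,-45.5],"claw":1}]'
python3 - <<'E'
from plant import optics,r
from h import *
C={n:optics.capture(n) for n in("scene","top")}
import pickle;pickle.dump(C,open("c2.pkl","wb"))
print(proj(C["scene"],[.491,.181,.085]),proj(C["top"],[.491,.181,.085]))
t=C["top"]["img"][130:230,130:230]; s=C["scene"]["img"][100:200,170:270]
cv2.imwrite("pics/a4.png",np.hstack([cv2.resize(t,(400,400),interpolation=2),cv2.resize(s,(400,400),interpolation=2)]))
E
```

```text
time_s: 6.22
tcp_pos: [0.4911, 0.1806, 0.1982]
eef_rot: [-180.0, -0.0, -165.0]
contact_force: [0.4, -0.3, -1.1]
gripper_width: 0.0139
gripper_force: 40.0
[[210.54676282 162.87804068]] [[186.76370424 178.46833301]]
```

View pics/a4.png

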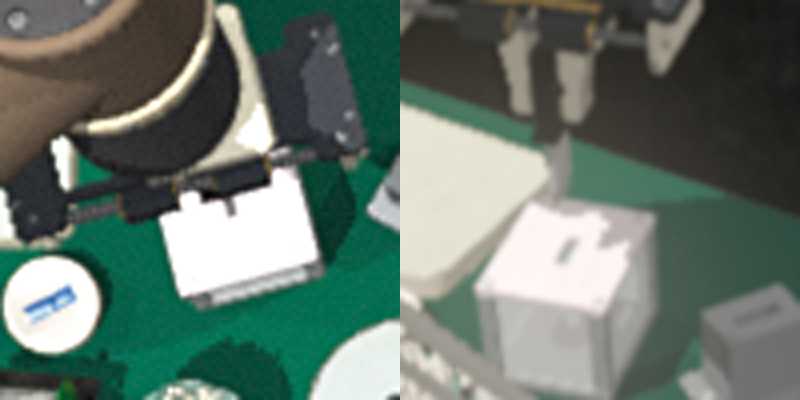

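The key is clear of the holder, gripped, with its blade hanging down; the tip is at scene crop (562,200), above the slot at (567,250). Next an enlarged crop with the predicted key and slot overlaid, to find the offset in the hand.

```bash
python3 - <<'E'
import pickle
from h import *
C=pickle.load(open("c2.pkl","rb"))["scene"]
x0,y0,w,h,k=186,104,50,75,8
a=cv2.resize(C["img"][y0:y0+h,x0:x0+w],None,fx=k,fy=k,interpolation=2)
a=cv2.convertScaleAbs(a,alpha=1.3);b=a.copy()
def box(o,yaw,A,B,z,col):
    c,s=np.cos(yaw),np.sin(yaw)
    W=[(o[0]+c*x-s*y,o[1]+s*x+c*y,z) for x,y in((A,B),(A,-B),(-A,-B),(-A,B))]
    p=((proj(C,W)-[x0,y0]+.5)*k-.5).round().astype(int);cv2.polylines(b,[p],True,col,1);print(z,p.tolist())
o=np.array([.4911,.1806]);y=np.radians(15)
zt=.1982-.078; ko=.066+zt   # key origin height
box(o,y,.022,.009,ko,(0,0,255));box(o,y,.0115,.0015,ko-.055,(0,0,255));box(o,y,.014,.003,ko-.043,(0,255,255))
t=np.array([.491,.181]);box(t,y,.015,.004,.085,(255,0,0));box(t,y,.055,.045,.085,(255,0,0))
cv2.imwrite("pics/k5.png",np.hstack([a,b]))
E
```

```text
0.18619999999999998 [[177, 185], [228, 193], [182, 267], [129, 258]]
0.13119999999999998 [[199, 344], [207, 345], [184, 385], [175, 383]]
0.1432 [[195, 310], [212, 312], [183, 360], [165, 357]]
0.085 [[204, 447], [226, 451], [196, 503], [173, 499]]
0.085 [[134, 363], [375, 403], [271, 595], [16, 550]]
```

View pics/k5.png

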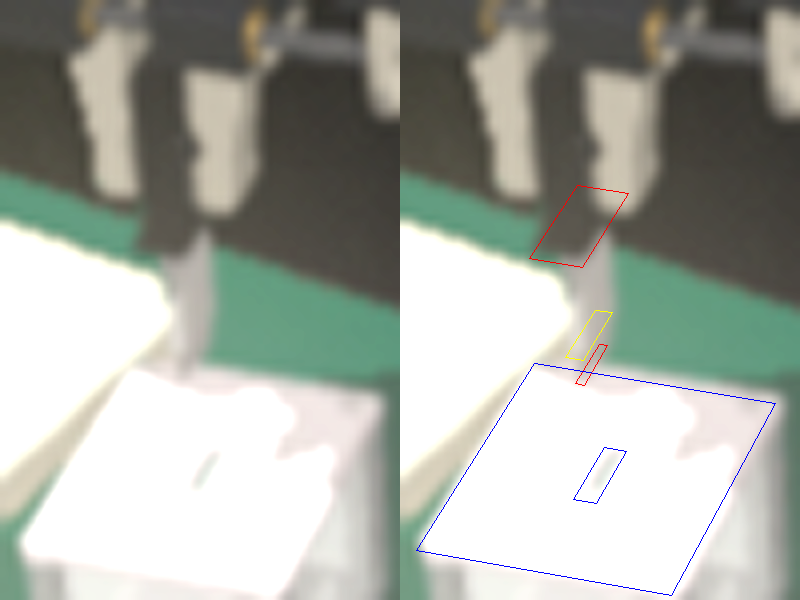

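Both key and tester appear shifted by the same calibration bias, about (+7,-5) crop px: flange corner (138,250), tip (187,375), slot (206,470). So the key is within about 1 mm of the slot across its thickness and about 2 mm along it, inside the tapered tip's play. I'll probe down gently.

```bash
python3 -m crank '[{"xyz":[0,0,0.5],"delta_rot":[0,0,0],"claw":1},{"xyz":[0,0,1.0],"delta_rot":[0,0,0],"claw":1},{"xyz":[0,0,1.3],"delta_rot":[0,0,0],"claw":1},{"xyz":[0,0,1.45],"delta_rot":[0,0,0],"claw":1},{"xyz":[0,0,1.5],"delta_rot":[0,0,0],"claw":1},{"xyz":[0,0,1.55],"delta_rot":[0,0,0],"claw":1},{"xyz":[0,0,1.6],"delta_rot":[0,0,0],"claw":1},{"xyz":[0,0,1.65],"delta_rot":[0,0,0],"claw":1},{"xyz":[0,0,1.7],"delta_rot":[0,0,0],"claw":1},{"xyz":[0,0,1.7],"delta_rot":[0,0,0],"claw":1}]'; python3 -c "
from plant import r
s=r.get_state();print(s['contact_force'],s['moment'],s['tcp_pos'])"
```

```text
time_s: 7.58
tcp_pos: [0.491, 0.1811, 0.147]
eef_rot: [-180.0, -0.0, -165.0]
contact_force: [0.1, 0.5, -0.2]
gripper_width: 0.0137
gripper_force: 40.0
[ 0.09504533  0.524844   -0.19778921] [-0.0033494   0.00399399 -0.04376198] [0.49100738 0.18111286 0.14697988]
```

The tip is 5 mm below the plate top with no force. I'll continue in small steps.

```bash
python3 -m crank '[{"xyz":[0,0,0.07],"delta_rot":[0,0,0],"claw":1},{"xyz":[0,0,0.14],"delta_rot":[0,0,0],"claw":1},{"xyz":[0,0,0.21],"delta_rot":[0,0,0],"claw":1},{"xyz":[0,0,0.28],"delta_rot":[0,0,0],"claw":1},{"xyz":[0,0,0.35],"delta_rot":[0,0,0],"claw":1},{"xyz":[0,0,0.42],"delta_rot":[0,0,0],"claw":1},{"xyz":[0,0,0.42],"delta_rot":[0,0,0],"claw":1}]'; python3 -c "
from plant import r
s=r.get_state();print(s['contact_force'],s['moment'],s['tcp_pos'])"
```

```text
time_s: 8.45
tcp_pos: [0.4913, 0.1813, 0.1343]
eef_rot: [180.0, 0.0, -165.0]
contact_force: [3.2, 1.1, -2.5]
gripper_width: 0.0134
gripper_force: 40.0
[ 3.18517038  1.14009291 -2.53382013] [ 0.26854312 -1.10756027  0.01050706] [0.49129845 0.18129565 0.13434249]
```

Sideways force is +x along the slot, so the blade rubs on the slot's -x end. I'll shift 1 mm along the slot (tool -x).

```bash
python3 -m crank '[{"xyz":[-0.02,0,0],"delta_rot":[0,0,0],"claw":1},{"xyz":[-0.04,0,0],"delta_rot":[0,0,0],"claw":1},{"xyz":[-0.04,0,0],"delta_rot":[0,0,0],"claw":1}]'; python3 -c "
from plant import r
s=r.get_state();print(s['contact_force'],s['moment'],s['tcp_pos'])"
```

```text
time_s: 8.82
tcp_pos: [0.4919, 0.1812, 0.1343]
eef_rot: [-180.0, -0.0, -165.0]
contact_force: [0.5, 0.1, -1.0]
gripper_width: 0.0143
gripper_force: 40.0
[ 0.53361522  0.13883401 -0.97582547] [ 0.0514882   0.05099726 -0.02335349] [0.49193271 0.18120832 0.13431517]
```

```bash
python3 -m crank '[{"xyz":[-0.01,0,0.1],"delta_rot":[0,0,0],"claw":1},{"xyz":[-0.01,0,0.2],"delta_rot":[0,0,0],"claw":1},{"xyz":[-0.01,0,0.3],"delta_rot":[0,0,0],"claw":1},{"xyz":[-0.01,0,0.4],"delta_rot":[0,0,0],"claw":1},{"xyz":[-0.01,0,0.5],"delta_rot":[0,0,0],"claw":1},{"xyz":[-0.01,0,0.6],"delta_rot":[0,0,0],"claw":1},{"xyz":[-0.01,0,0.7],"delta_rot":[0,0,0],"claw":1},{"xyz":[-0.01,0,0.8],"delta_rot":[0,0,0],"claw":1},{"xyz":[-0.01,0,0.8],"delta_rot":[0,0,0],"claw":1}]'; python3 -c "
from plant import r
s=r.get_state();print(s['contact_force'],s['moment'],s['tcp_pos'])"
```

```text
time_s: 9.95
tcp_pos: [0.4924, 0.1814, 0.1102]
eef_rot: [-180.0, -0.0, -165.0]
contact_force: [0.7, -0.7, -1.6]
gripper_width: 0.0139
gripper_force: 40.0
[ 0.68897581 -0.6577265  -1.61998678] [-0.00686869  0.05939057 -0.02629846] [0.49236865 0.18140439 0.11019365]
```

```bash
python3 -m crank '[{"xyz":[0,0,0.08],"delta_rot":[0,0,0],"claw":1},{"xyz":[0,0,0.16],"delta_rot":[0,0,0],"claw":1},{"xyz":[0,0,0.24],"delta_rot":[0,0,0],"claw":1},{"xyz":[0,0,0.32],"delta_rot":[0,0,0],"claw":1},{"xyz":[0,0,0.38],"delta_rot":[0,0,0],"claw":1},{"xyz":[0,0,0.42],"delta_rot":[0,0,0],"claw":1},{"xyz":[0,0,0.45],"delta_rot":[0,0,0],"claw":1},{"xyz":[0,0,0.45],"delta_rot":[0,0,0],"claw":1}]'; python3 -c "
from plant import r
s=r.get_state();print(s['contact_force'],s['moment'],s['tcp_pos'])"
```

```text
time_s: 10.95
tcp_pos: [0.4926, 0.1816, 0.0971]
eef_rot: [180.0, 0.0, -165.0]
contact_force: [0.2, -0.1, 5.1]
gripper_width: 0.014
gripper_force: 40.0
[ 0.18417447 -0.07383962  5.13001922] [0.02510768 0.23085035 0.02879134] [0.4926318  0.1815882  0.09705378]
```

The spring load is there, about 5 N. I'll press about 1 mm more to seat the flange and see the force rise.

```bash
python3 -m crank '[{"xyz":[0,0,0.02],"delta_rot":[0,0,0],"claw":1},{"xyz":[0,0,0.04],"delta_rot":[0,0,0],"claw":1},{"xyz":[0,0,0.04],"delta_rot":[0,0,0],"claw":1},{"xyz":[0,0,0.04],"delta_rot":[0,0,0],"claw":1}]'; python3 - <<'E'
from plant import r,optics
from h import *
s=r.get_state();print(s['contact_force'],s['tcp_pos'])
C=optics.capture("scene");a=C["img"][110:185,186:246]
cv2.imwrite("pics/end.png",cv2.resize(a,None,fx=8,fy=8,interpolation=2))
E
```

```text
time_s: 11.45
tcp_pos: [0.4927, 0.1816, 0.097]
eef_rot: [180.0, 0.0, -164.9]
contact_force: [-6.1, -1.0, 15.4]
gripper_width: 0.0136
gripper_force: 40.0
[-6.09962233 -0.97288849 15.41425851] [0.49266425 0.18162864 0.09696798]
```

View pics/end.png

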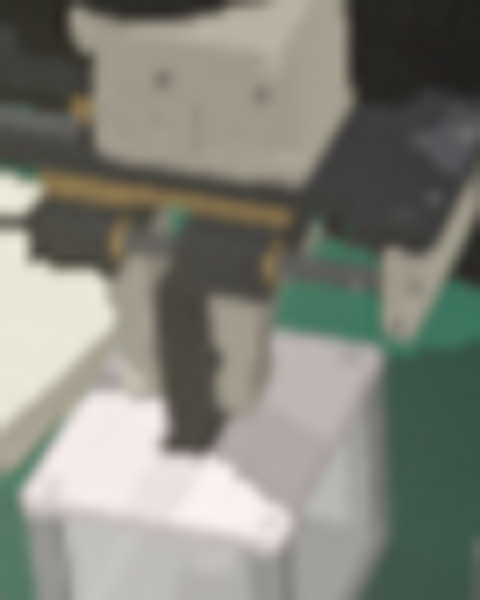

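The picture shows the flange flat on the plate at crop (190,445), with the handle held upright between the fingers. Force rose to 15 N without further travel, so the key is home. I'll hand in.

```bash
python3 -c "
from plant import job
print(job.close_job())"
```

```text
the job is handed in; nothing more can be done
None
```

I pushed the key home in the tester slot and handed the job in at about 11.5 s, still gripping it at 40 N; the flange is on the plate and the press force is about 15 N, but the hand-in returned no verdict.

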